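# Snap the cover onto the tilted filter bay

## Robot

A 6-joint arm with a two-finger parallel gripper is mounted at the origin on the work surface. World frame = base frame: x ahead of the robot, y to its left, z up, the work surface at z = 0. Lengths are in m, angles in degrees, forces in N, time in s.
With the tool pointing down it reaches from about 0.4 to 0.825 m from the base axis. Payload 7 kg.
Tool frame: the origin (TCP) lies at the very end of the fingers, on their centre line; the grasp point (between the pads) lies manip.hold_point_z behind it (manip.hold_point_z is the distance from the TCP to the grasp point, in m); z points along the fingers, y is the line along which they close (so a half turn about z gives the same grasp; the last joint's range is limited). The gripper opens to 88 mm and grips with 3 to 60 N. Pads are 19 mm wide; open, the fingers measure 130 mm over their backs; the gripper's body (78 mm by 193 mm) begins 47 mm behind the grasp point.
Start: joints at [-47.607, 20.546, 0.682, 0, -70.136, -16.507], TCP at [0.295, -0.607, 0.227] pointing down, gripper open.
Joint ranges: [-176.03, 176.03], [-82.01, 121.73], [-58.28, 71.71], [-173.87, 95.51], [-174.79, -0.11], [-173.66, 173.66]. Speed limits (degrees/s): [136.94, 136.94, 172.46, 180, 180, 180].

## Interface

Orientations are given as a 3x3 rotation matrix whose columns are the frame's x, y, z axes.
In Python, from rig import monitor, imaging, finish_job, manip gives the robot as it stands.
- The arm moves only by the tool carry_out, never from a script. Its argument "deltas" is a list of rows, each a list of 7 numbers: the shift along the tool's x, y, z in m, then the turn, a rotation vector about the tool's x, y, z in degrees, then the finger opening in m, from 0 to 0.0876. A call has 1 to 10 rows; each row shifts and turns the commanded pose from where the row before left it, along the tool's axes as they then stand; what a row does not reach is not made up. A row lasts 1/12 s, in which the tool goes at most 41.7 mm and 7.16 degrees, less where a joint would pass 70% of its speed; a pose out of reach is approached as far as the arm can. A call is refused whole if a number of a shift passes 0.0417 or a number of a turn 7.16, either way. A call with a gripper value outside its range is refused whole. The fingers move at their own pace and stop on an object; the grip force is fixed at half the most. Time passes only in rows, so rows that do not move let the fingers close. It gives the time, the measured TCP pose, the force, the opening and the grip force at its end, in the units of the state.
- monitor.sense(): the state, without advancing time (a new reading comes with each control period).
- imaging.capture(name): name is "side" or "top" or "wrist"; returns a dict with "pixels" (384x512x3 uint8, blue, green, red), "fx", "fy", "cx", "cy" (pixels), "world_to_cam" (4x4, takes a point from world to camera coordinates); the wrist camera has in their place "tool_from_camera" (4x4, takes a point from camera to tool coordinates, whose origin is the TCP and whose axes are the flange's). Camera axes: x right, y down, z forward; pixel columns grow to the right and rows downward; lengths in m; the calibration is good to about 2 mm. A picture is of the moment at which its call begins: read the wrist's pose just before it. There is no depth.
- finish_job(): hands the job in; it is judged then, once.
Trained networks look in a picture, given as the dict that the camera call returned (one of the last four; its "shot" number tells which), for a name from the list of things; names that differ only in an ending like _2 or _b are one class to them, and where a whole thing is asked for, a point or a joint stands for the part that bears it (a point fixed in the world has none). Each returns a list of dicts, best first, with "confidence" (0 to 1); they miss things now and then, are a little off and sometimes report something else, mostly with a low value. They report only what shows in the picture. A call takes as long as a camera call. They do not tell look-alikes from the thing itself.
- imaging.look_for(picture, label): "rect" ([centre column, centre row, width, height] in pixels, round what is visible of it).
- imaging.cut_out(picture, label): "pixels" (384x512 bool, what is visible of it) and "rect" ([centre column, centre row, width, height] in pixels, round what is visible of it).
The state is a dict: "time_s": time; "joint_positions": joint angles; "qvel": joint speeds; "joint_efforts": joint torques, N m; "ee_pos": TCP position; "tool_rot": TCP orientation; "ft_force": force on the tool from outside, world axes, zero at the start; "ft_torque": the same for the moment, N m; "opening": finger opening in m; "grasp_force": force on a finger pad.
Only numpy, scipy, OpenCV 4.12 (cv2) and the standard library are available. Lean on these libraries where they do the work, as an engineer would, in place of code of your own. Each camera call takes 0.05 s, during which the arm holds its last target. There are 200 camera calls.

## Task

Pick up the white cover by its red rib, lay it into the black frame of the tilted filter bay, and press it down one corner at a time, square to the slope, until every orange clip has snapped over its edge and the cover sits fully home. Leave the other things on the bench where they are.

Things in the scene. Friction and masses are not known exactly. Their poses are not given: they have to be found in the camera images.
- cover: Loose white plastic cover, 150 g: flange 110 (x) x 150 (y) x 4 mm, on it a panel 98 x 132 mm, top 14 mm above the underside. Red grip rib on the middle: 60 mm along x, 20 wide (y), top 42 mm above the underside. Four grey spots at x +-42, y +-52 mm mark where to press. Origin: centre of the underside; z up through the rib. Both ways round (half turn) fit. Starts flat on the bench, rib up.
- bay: Open filter bay, black frame on a tilted fixed stand, coloured filter wheel inside. Origin: centre of the seat plane, 100 mm above the bench: the tops of four 16 mm pads at x +-30, y +-52 mm. z: outward normal of the seat, 28 degrees from vertical, leaning to the bay's -x side (towards the robot); x up the slope, y level. Clips: orange, in the side walls y = +-76.5 mm, at x = +-30 mm.
- frame_top (a point): Centre of the frame's mouth, 24 mm out from the seat along the bay's z. Inside the frame 113 (x) x 153 mm (y), 1.5 mm play all round the cover; slick walls rise 17 mm above the seat, then flare out at 45 degrees to 24 mm as a lead-in (outside 140 x 180 mm). A cover merely laid in rests on the clips, underside about 13 mm above the seat; when home its panel top is 14 mm above the seat.
- unit: Fixed stand under the bay: base plate 170 (x) x 200 x 12 mm with two aluminium supports. Origin on the bench below the bay's origin; z up, same heading as the bay.
- corner_0 (a point): Corner 0 of the cover: point on its underside at x = -55 mm, y = +75 mm in the cover's axes. On the seat plane when that corner is home.
- corner_1 (a point): Corner 1 of the cover: point on its underside at x = -55 mm, y = -75 mm in the cover's axes. On the seat plane when that corner is home.
- corner_2 (a point): Corner 2 of the cover: point on its underside at x = +55 mm, y = +75 mm in the cover's axes. On the seat plane when that corner is home.
- corner_3 (a point): Corner 3 of the cover: point on its underside at x = +55 mm, y = -75 mm in the cover's axes. On the seat plane when that corner is home.
- clip_a (a joint): Orange spring clip at x -30, y +76.5 mm of the bay, 12 mm wide. Value: how far it is pushed back (m), 0 = nose out, at most 0.008. Nose 6 mm proud of the wall, hook face 5.5 mm above the seat, ramp above it up to 15 mm. The flange pushes it back, then it springs out over the flange. About 4 to 12 N at a corner passes it. The cover is stiff: with one corner clipped, the opposite one stands up to 30 mm; the last two may click together.
- clip_b (a joint): Orange spring clip at x -30, y -76.5 mm of the bay, 12 mm wide. Value: how far it is pushed back (m), 0 = nose out, at most 0.008. Nose 6 mm proud of the wall, hook face 5.5 mm above the seat, ramp above it up to 15 mm. The flange pushes it back, then it springs out over the flange. About 4 to 12 N at a corner passes it. The cover is stiff: with one corner clipped, the opposite one stands up to 30 mm; the last two may click together.
- clip_c (a joint): Orange spring clip at x +30, y +76.5 mm of the bay, 12 mm wide. Value: how far it is pushed back (m), 0 = nose out, at most 0.008. Nose 6 mm proud of the wall, hook face 5.5 mm above the seat, ramp above it up to 15 mm. The flange pushes it back, then it springs out over the flange. About 4 to 12 N at a corner passes it. The cover is stiff: with one corner clipped, the opposite one stands up to 30 mm; the last two may click together.
- clip_d (a joint): Orange spring clip at x +30, y -76.5 mm of the bay, 12 mm wide. Value: how far it is pushed back (m), 0 = nose out, at most 0.008. Nose 6 mm proud of the wall, hook face 5.5 mm above the seat, ramp above it up to 15 mm. The flange pushes it back, then it springs out over the flange. About 4 to 12 N at a corner passes it. The cover is stiff: with one corner clipped, the opposite one stands up to 30 mm; the last two may click together.
- mount: bystander: blue magnetic base, 60 x 50 mm, with a post and a red-faced optic holder on top, 222 mm tall; origin at the centre of its underside
- cap: bystander: flat round red dust cap, 52 mm across, 16 mm tall; origin at the centre of its underside
- driver: bystander: screwdriver lying along its x, 150 mm long
- jar: bystander: small closed jar, 56 mm across, 70 mm tall; origin at the centre of its underside
- filterbox: bystander: blue plastic box 50 x 100 x 30 mm; origin at the centre of its underside
- lensring: bystander: aluminium ring 60 mm across, 14 mm tall; origin at the centre of its underside
Things that resemble listed ones, but are neither listed nor needed, are in the scene too. What is meant by the cover is not brown, and is the larger of those in its own colour.

How it is judged:
By the outcome, as a careful person would: the job done as asked, in the order asked, and still so for the second after the job is handed in, with the robot touching nothing.
It also fails if it takes over 69 s, if anything falls off the work surface, if the arm or the gripper's body presses on something with over 40 N, if the wrist force passes 120 N, or if a joint passes its speed limit or range.

## Working session

There is one attempt and no reset: what is moved stays moved. The work goes in short steps, Python scripts to look and compute and a tool call to move; the robot and the scene stay as the last step left them, time stands still between calls to the robot, and variables do not carry over. Pictures are saved under pics/ and viewed, at most 10 in all, crops included, and the job is handed in when it is done.

Besides the shell and the picture viewer there is one more tool, called after "Request:" by a JSON object that holds its "name" and its "arguments", one argument or row to a line. carry_out: Moves the arm, as the interface text tells. Its arguments: {"type":"object","properties":{"deltas":{"type":"array"}},"required":["deltas"]}

```bash
mkdir -p pics; ls; cat > h.py <<'E'
import sys; sys.path.insert(0,'.')
import numpy as np, cv2
from rig import monitor, imaging, finish_job, manip
E
python3 - <<'E'
from h import *
s=monitor.sense(); print({k:np.round(v,3).tolist() for k,v in s.items()}, manip.hold_point_z)
a=imaging.capture("side"); b=imaging.capture("top")
for n,p in(("side",a),("top",b)):
    cv2.imwrite(f"pics/{n}0.png",p["pixels"]); print(n,p["fx"],p["fy"],p["cx"],p["cy"]); print(np.round(p["world_to_cam"],4).tolist())
    for l in("cover","bay","unit"):
        print(l,[(np.round(d["rect"],1).tolist(),round(d["confidence"],2)) for d in imaging.look_for(p,l)])
E
```

```text
pics
{'time_s': 0.0, 'joint_positions': [-47.608, 20.591, 0.632, -0.019, -70.136, -16.507], 'qvel': [0.084, 0.11, 0.012, -0.035, -0.064, 0.086], 'joint_efforts': [0.0, -58.273, 29.306, 6.998, 0.007, -0.0], 'ee_pos': [0.294, -0.607, 0.226], 'tool_rot': [[-0.9, -0.436, -0.001], [-0.436, 0.9, 0.001], [0.0, 0.002, -1.0]], 'ft_force': [0.219, 0.572, -0.189], 'ft_torque': [-0.051, 0.037, 0.024], 'grasp_force': 0.0, 'opening': 0.087} 0.0188
side 380.3109646033801 380.3109646033801 257.1937101993585 196.20077407133465
[[-0.8707, -0.4916, 0.016, 0.5023], [-0.3084, 0.5203, -0.7964, 0.2653], [0.3832, -0.6983, -0.6046, 0.8587], [0.0, 0.0, 0.0, 1.0]]
cover [([207.2, 278.9, 62.3, 56.6], 0.92), ([151.1, 349.6, 80.5, 68.7], 0.65), ([285.8, 287.3, 55.3, 38.6], 0.57)]
bay [([275.9, 167.9, 64.5, 60.4], 0.73), ([207.0, 279.1, 68.0, 59.7], 0.47)]
unit [([208.2, 279.3, 64.4, 56.8], 0.7), ([274.3, 175.6, 81.2, 76.4], 0.62)]
top 425.49536369807083 425.49536369807083 261.6782073647331 188.76691831269588
[[0.0063, -1.0, -0.0008, -0.0108], [-0.9981, -0.0063, -0.0608, 0.5923], [0.0608, 0.0012, -0.9982, 1.2117], [0.0, 0.0, 0.0, 1.0]]
cover [([182.2, 189.2, 59.4, 43.9], 0.85), ([107.5, 199.1, 56.0, 48.6], 0.76), ([206.1, 248.6, 32.9, 40.2], 0.66)]
bay [([324.2, 176.6, 73.1, 54.9], 0.93)]
unit [([318.8, 179.6, 78.4, 67.8], 0.77)]
```

View pics/top0.png

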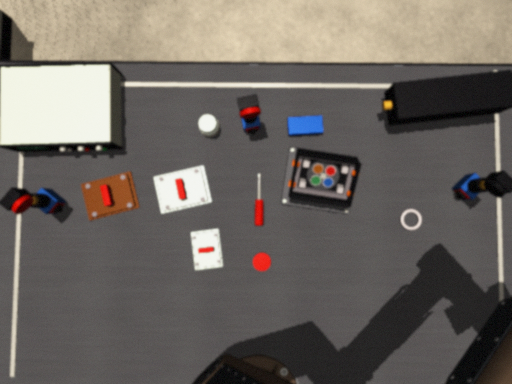

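View pics/side0.png

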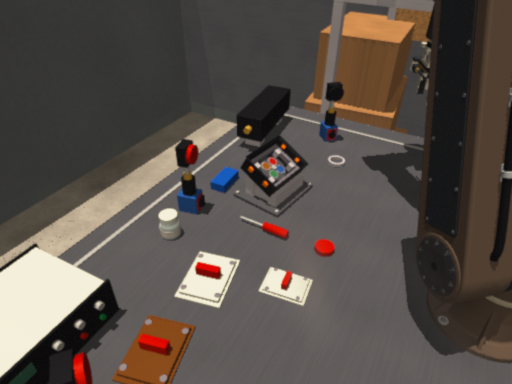

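The large white cover is at about (182,189) in the top view and (207,279) in the side view, with brown and small white decoys beside it. The bay is at about (322,180) in top and (275,167) in side. Next I fit both poses by colour.

```bash
cat >> h.py <<'E'
from scipy.optimize import least_squares
from scipy.spatial.transform import Rotation as Ro
def proj(p,W,X):
    c=np.c_[X,np.ones(len(X))]@np.asarray(W).T
    return np.c_[p["fx"]*c[:,0]/c[:,2]+p["cx"],p["fy"]*c[:,1]/c[:,2]+p["cy"]]
def blobs(p,lo,hi,box,amin=4):
    x0,y0,x1,y1=box; m=cv2.inRange(cv2.cvtColor(p["pixels"],cv2.COLOR_BGR2HSV),lo,hi)
    k=np.zeros_like(m);k[y0:y1,x0:x1]=m[y0:y1,x0:x1]
    n,l,st,c=cv2.connectedComponentsWithStats(k)
    return [(c[i].round(1),st[i,4]) for i in range(1,n) if st[i,4]>=amin],k
def bayR(psi): return Ro.from_euler('z',psi).as_matrix()@Ro.from_euler('y',-28,degrees=True).as_matrix()
E
python3 - <<'E'
from h import *
P={n:imaging.capture(n) for n in("side","top")}
B={"side":((235,130,315,205),(170,245,245,310)),"top":((275,140,365,220),(148,160,217,218))}
for n,p in P.items():
    print(n,"orange",blobs(p,(5,130,110),(19,255,255),B[n][0],2)[0])
    print("red",blobs(p,(0,150,90),(4,255,255),B[n][1])[0])
    b,m=blobs(p,(0,0,140),(180,90,255),B[n][1],20); print("white",[(c,a) for c,a in b])
    r=blobs(p,(0,150,60),(6,255,255),B[n][1])[1]
    q=cv2.convexHull(cv2.findNonZero(cv2.bitwise_or(m,r))); a=cv2.approxPolyDP(q,4,True); print(a.reshape(-1,2).tolist(), cv2.minAreaRect(q))
c=np.hstack([cv2.resize(P["top"]["pixels"][140:220,275:365],(360,320),interpolation=2),cv2.resize(P["side"]["pixels"][130:215,230:320],(360,320),interpolation=2)])
cv2.imwrite("pics/bay.png",c)
E
```

```text
side orange [(array([244. , 130.5]), np.int32(2)), (array([283., 146.]), np.int32(21)), (array([296.8, 159.2]), np.int32(20)), (array([265.7, 165.4]), np.int32(33)), (array([250.6, 168.5]), np.int32(25)), (array([265. , 183.1]), np.int32(24))]
red [(array([207.5, 269.8]), np.int32(277))]
white [(array([207.5, 280.3]), np.int32(1964))]
[[239, 259], [219, 307], [174, 296], [199, 251]] ((206.85186767578125, 277.65484619140625), (46.16849136352539, 60.0446662902832), 23.749494552612305)
top orange [(array([293. , 162.7]), np.int32(17)), (array([298.1, 163.8]), np.int32(10)), (array([317.9, 168.5]), np.int32(58)), (array([353.1, 172.5]), np.int32(17)), (array([289.2, 183.3]), np.int32(17)), (array([294.1, 184.3]), np.int32(10)), (array([348.3, 192.6]), np.int32(19))]
red [(array([180.5, 188.6]), np.int32(127))]
white [(array([182.2, 189. ]), np.int32(1934))]
[[211, 201], [161, 213], [153, 177], [203, 165]] ((182.01683044433594, 189.07302856445312), (39.42536926269531, 53.366661071777344), 77.00537872314453)
```

View pics/bay.png

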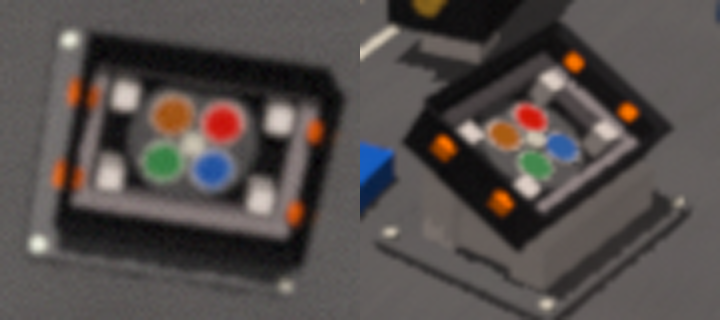

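The crop shows four white seat pads and orange clips; in the top crop the pads are at (125,95), (280,120), (110,172) and (262,197). I use these to fit the bay pose.

```bash
cat > fit.py <<'E'
from h import *
P={n:imaging.capture(n) for n in("side","top")}
top=np.array([(125,95),(280,120),(110,172),(262,197)])/4+[275,140]
side=np.array([(192,80),(110,132),(245,131),(167,185)])/[4,320/85]+[230,130]
pads=np.array([(30,52,0),(30,-52,0),(-30,52,0),(-30,-52,0)])/1e3
from itertools import permutations
def bay(v): return np.r_[v[:2],.1]+pads@bayR(v[2]).T
def fit(f,obs,v0):
    best=None
    r=lambda v:np.concatenate([(proj(P[n],P[n]["world_to_cam"],f(v))-o).ravel() for n,o in obs])
    s=least_squares(r,v0); print(np.round(s.x,4),"res",np.round(s.fun,1)); return s.x
v0=[.58,-.15,-.1]
q=proj(P["side"],P["side"]["world_to_cam"],bay(v0)); print(q.round(),side)
v=fit(bay,[("top",top)],v0)
q=proj(P["side"],P["side"]["world_to_cam"],bay(v)); idx=np.argmin(np.linalg.norm(q[:,None]-side[None],axis=2),1); print(idx)
fit(bay,[("side",side[idx])],v); v=fit(bay,[("top",top),("side",side[idx])],v)
print("bay deg",np.degrees(v[2]))
cor=np.array([(55,75,4),(55,-75,4),(-55,75,4),(-55,-75,4)])/1e3
cov=lambda v:np.r_[v[:2],0]+cor@Ro.from_euler('z',v[2]).as_matrix().T
o={"top":np.array([(153,177),(203,165),(161,213),(211,201)])+0.,"side":np.array([(239,259),(219,307),(174,296),(199,251)])+0.}
w=[.6,.18,.2]
w=fit(cov,[("top",o["top"])],w)
q=proj(P["side"],P["side"]["world_to_cam"],cov(w)); idx=np.argmin(np.linalg.norm(q[:,None]-o["side"][None],axis=2),1); print(idx,q.round(1))
w2=fit(cov,[("top",o["top"]),("side",o["side"][idx])],w); print("deg",np.degrees(w2[2]))
R=Ro.from_euler('z',w2[2]).as_matrix()
for n in P: print("rib pred",proj(P[n],P[n]["world_to_cam"],np.array([[*w2[:2],.040]])))
E
python3 fit.py
```

```text
[[265. 173.]
 [284. 158.]
 [280. 187.]
 [298. 171.]] [[278.       151.25    ]
 [257.5      165.0625  ]
 [291.25     164.796875]
 [271.75     179.140625]]
[ 0.6213 -0.174  -0.1537] res [ 0.3 -0.4  0.  -0.5  0.   0.6 -0.3  0.4]
[1 0 3 2]
[ 0.6159 -0.1752 -0.1491] res [ 0.1 -0.  -0.  -0.  -0.1  0.2  0.1 -0.2]
[ 0.619  -0.1748 -0.1512] res [ 0.6  0.4  0.3  0.3  0.3  1.5 -0.   1.2 -0.9 -0.3 -1.  -0.2 -1.2 -0.1
 -0.8 -0.4]
bay deg -8.6607707535956
[0.5912 0.2259 0.2403] res [-0.1 -0.4 -0.2 -0.2  0.1  0.2  0.2  0.3]
[2 3 1 0] [[172.1 296.2]
 [197.5 251.4]
 [216.9 307.4]
 [237.5 260.2]]
[0.5895 0.2238 0.2458] res [ 0.5  0.4  0.4  0.3  0.9  0.9  1.   0.7 -0.7  0.  -0.7  0.2 -0.8  0.
 -0.6  0.9]
deg 14.082963880017353
rib pred [[206.55931081 266.91535815]]
rib pred [[180.33054045 188.77342556]]
```

```bash
cat >> h.py <<'E'
def plan(pos,R,n=None,frm=None,dec=4):
    """rows of constant shift/turn from the measured pose to (pos,R)"""
    s=monitor.sense(); p0,R0=frm or (np.array(s["ee_pos"]),np.array(s["tool_rot"]))
    rv=Ro.from_matrix(R0.T@R).as_rotvec(); d=np.asarray(pos)-p0
    if n is None: n=int(max(np.ceil(np.linalg.norm(d)/.040),np.ceil(np.degrees(np.linalg.norm(rv))/6.8),1))
    M=sum(R0@Ro.from_rotvec(rv*i/n).as_matrix() for i in range(n)); dd=np.linalg.solve(M,d)
    print("rows",n,"shift",np.round(dd,dec).tolist(),"turn",np.round(np.degrees(rv)/n,2).tolist(),"| from",p0.round(4).tolist())
def rotz(deg): return Ro.from_euler('z',deg,degrees=True).as_matrix()
def covgrasp(deg):  # tool z down; tool x = -cover x, tool y = cover y
    return rotz(deg)@np.diag([-1,1,-1.])
BAY=dict(p=np.array([.619,-.175,.1]),psi=-8.66)
E
python3 - <<'E'
from h import *
plan([.590,.224,.22],covgrasp(14.1))
E
```

```text
rows 23 shift [-0.0246, 0.0295, 0.0003] turn [0.0, -0.0, 0.51] | from [0.2946, -0.6073, 0.2265]
```

Request:
{"name": "carry_out", "arguments": {
  "deltas": [
    [-0.0246,0.0295,0.0003,0,0,0.51,0.0876],
    [-0.0246,0.0295,0.0003,0,0,0.51,0.0876],
    [-0.0246,0.0295,0.0003,0,0,0.51,0.0876],
    [-0.0246,0.0295,0.0003,0,0,0.51,0.0876],
    [-0.0246,0.0295,0.0003,0,0,0.51,0.0876],
    [-0.0246,0.0295,0.0003,0,0,0.51,0.0876],
    [-0.0246,0.0295,0.0003,0,0,0.51,0.0876],
    [-0.0246,0.0295,0.0003,0,0,0.51,0.0876],
    [-0.0246,0.0295,0.0003,0,0,0.51,0.0876],
    [-0.0246,0.0295,0.0003,0,0,0.51,0.0876]
  ]
}}

```text
time_s: 1.43
ee_pos: [0.4022, -0.2369, 0.224]
tool_rot: [[-0.935, -0.354, 0.001], [-0.354, 0.935, -0.0], [-0.001, -0.001, -1.0]]
ft_force: [1.3, -0.5, 0.3]
opening: 0.0875
grasp_force: 0.0
```

Request:
{"name": "carry_out", "arguments": {
  "deltas": [
    [-0.0246,0.0295,0.0003,0,0,0.51,0.0876],
    [-0.0246,0.0295,0.0003,0,0,0.51,0.0876],
    [-0.0246,0.0295,0.0003,0,0,0.51,0.0876],
    [-0.0246,0.0295,0.0003,0,0,0.51,0.0876],
    [-0.0246,0.0295,0.0003,0,0,0.51,0.0876],
    [-0.0246,0.0295,0.0003,0,0,0.51,0.0876],
    [-0.0246,0.0295,0.0003,0,0,0.51,0.0876],
    [-0.0246,0.0295,0.0003,0,0,0.51,0.0876],
    [-0.0246,0.0295,0.0003,0,0,0.51,0.0876],
    [-0.0246,0.0295,0.0003,0,0,0.51,0.0876]
  ]
}}

```text
time_s: 2.27
ee_pos: [0.5421, 0.1211, 0.221]
tool_rot: [[-0.963, -0.27, 0.001], [-0.27, 0.963, 0.0], [-0.001, 0.0, -1.0]]
ft_force: [0.4, -1.4, 0.2]
opening: 0.088
grasp_force: 0.0
```

Request:
{"name": "carry_out", "arguments": {
  "deltas": [
    [-0.0246,0.0295,0.0003,0,0,0.51,0.0876],
    [-0.0246,0.0295,0.0003,0,0,0.51,0.0876],
    [-0.0246,0.0295,0.0003,0,0,0.51,0.0876],
    [0,0,0,0,0,0,0.0876],
    [0,0,0,0,0,0,0.0876],
    [0,0,0,0,0,0,0.0876]
  ]
}}

```text
time_s: 2.77
ee_pos: [0.5895, 0.2239, 0.2192]
tool_rot: [[-0.969, -0.245, -0.001], [-0.245, 0.969, -0.001], [0.001, -0.0, -1.0]]
ft_force: [-0.4, 0.3, -0.0]
opening: 0.0876
grasp_force: 0.0
```

```bash
python3 - <<'E'
from h import *
s=monitor.sense(); p=imaging.capture("wrist"); cv2.imwrite("pics/w1.png",p["pixels"])
p0,R0=np.array(s["ee_pos"]),np.array(s["tool_rot"]); T=np.array(p["tool_from_camera"]); print(s["time_s"],p0,R0.round(3).tolist(),T.round(3).tolist())
E_=np.eye(4);E_[:3,:3]=R0;E_[:3,3]=p0; W=np.linalg.inv(E_@T)
print("rib pred",proj(p,W,np.array([[.590,.224,.042]])), "mask",[ (d["rect"],d["confidence"]) for d in imaging.look_for(p,"cover")])
print(blobs(p,(0,150,60),(6,255,255),(0,0,512,384),100)[0])
b,m=blobs(p,(0,0,140),(180,90,255),(0,0,512,384),300);print(b)
E
```

```text
2.7667 [0.58946317 0.22389792 0.21918157] [[-0.969, -0.245, -0.001], [-0.245, 0.969, -0.001], [0.001, -0.0, -1.0]] [[-0.001, -0.952, -0.305, 0.083], [1.0, -0.001, -0.0, 0.001], [-0.0, -0.305, 0.952, -0.157], [0.0, 0.0, 0.0, 1.0]]
rib pred [[251.92029509 167.88292755]] mask [([439.1, 185.0, 145.5, 90.2], 0.98), ([254.3, 158.7, 142.8, 100.8], 0.84), ([219.4, 17.9, 86.7, 30.7], 0.71)]
[(array([47.9, 39.5]), np.int32(2384)), (array([253. , 162.6]), np.int32(1119)), (array([450. , 192.2]), np.int32(1700))]
[(array([219.7,  13.5]), np.int32(2131)), (array([ 42.6, 116.5]), np.int32(459)), (array([253.3, 155.8]), np.int32(11875)), (array([150.6, 323.9]), np.int32(476))]
```

View pics/w1.png

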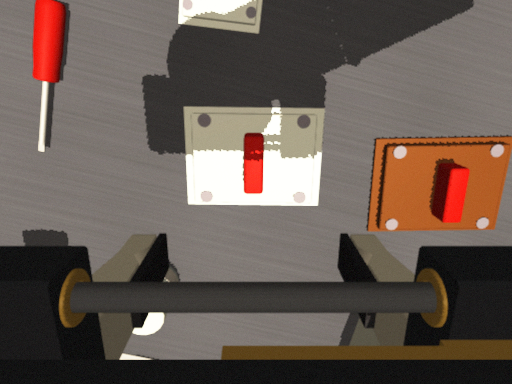

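The wrist view shows the cover with spots at (204,120), (304,121), (207,196), (299,197) and flange corners (184,108), (325,108), (320,206), (187,206). It is squarely aligned, so I refine the fit from these.

```bash
cat >> h.py <<'E'
def wcam(s,p):
    E_=np.eye(4);E_[:3,:3]=s["tool_rot"];E_[:3,3]=s["ee_pos"]; return np.linalg.inv(E_@np.array(p["tool_from_camera"]))
E
python3 - <<'E'
from h import *
s=monitor.sense(); p=imaging.capture("wrist"); W=wcam(s,p)
M=np.array([(-42,-52,14),(-42,52,14),(42,-52,14),(42,52,14),(-55,-75,4),(-55,75,4),(55,75,4),(55,-75,4)])/1e3
o=np.array([(204,120),(304,121),(207,196),(299,197),(184,108),(325,108),(320,206),(187,206)])
f=lambda v:(proj(p,W,np.r_[v[:2],0]+M@rotz(v[2]).T)-o).ravel()
r=least_squares(f,[.59,.22,14]); print(r.x,r.fun.round(1))
x,y,a=r.x
print(proj(p,W,np.array([[x,y,.042]])))
plan([x,y,.019],covgrasp(a))
E
```

```text
[ 0.58858034  0.22484083 13.70779633] [ 0.3  0.8 -0.3  0.4  0.1  0.8  0.9  0.4 -0.5 -0.8 -0.3  0.1 -2.  -0.7
  1.8 -1.5]
[[253.85312203 166.63630367]]
rows 6 shift [0.0001, 0.0003, 0.0335] turn [0.0, 0.0, 0.07] | from [0.5895, 0.2229, 0.2201]
```

Request:
{"name": "carry_out", "arguments": {
  "deltas": [
    [0.0001,0.0005,0.035,0,0,0.07,0.0876],
    [0.0001,0.0005,0.04,0,0,0.07,0.0876],
    [0.0001,0.0005,0.04,0,0,0.07,0.0876],
    [0.0001,0.0003,0.04,0,0,0.07,0.0876],
    [0.0001,0.0002,0.026,0,0,0.07,0.0876],
    [0,0,0.014,0,0,0.07,0.0876],
    [0,0,0.006,0,0,0,0.0876],
    [0,0,0,0,0,0,0.0876],
    [0,0,0,0,0,0,0.0876]
  ]
}}

```text
time_s: 3.67
ee_pos: [0.5894, 0.2255, 0.0198]
tool_rot: [[-0.971, -0.237, 0.001], [-0.237, 0.971, 0.001], [-0.001, 0.0, -1.0]]
ft_force: [0.4, 0.7, 0.4]
opening: 0.0878
grasp_force: 0.0
```

Request:
{"name": "carry_out", "arguments": {
  "deltas": [
    [0,0,0,0,0,0,0.01],
    [0,0,0,0,0,0,0.01],
    [0,0,0,0,0,0,0.01],
    [0,0,0,0,0,0,0.01],
    [0,0,0,0,0,0,0.01],
    [0,0,0,0,0,0,0.01],
    [0,0,0,0,0,0,0.01],
    [0,0,0,0,0,0,0.01],
    [0,0,0,0,0,0,0.01],
    [0,0,0,0,0,0,0.01]
  ]
}}

```text
time_s: 4.5
ee_pos: [0.5887, 0.2256, 0.0186]
tool_rot: [[-0.971, -0.237, -0.0], [-0.237, 0.971, -0.0], [0.0, -0.0, -1.0]]
ft_force: [-0.6, 0.1, -0.2]
opening: 0.0263
grasp_force: 0.0
```

Request:
{"name": "carry_out", "arguments": {
  "deltas": [
    [0,0,0,0,0,0,0.01],
    [0,0,0,0,0,0,0.01],
    [0,0,0,0,0,0,0.01],
    [0,0,-0.005,0,0,0,0.01],
    [0,0,-0.015,0,0,0,0.01],
    [0,0,-0.035,0,0,0,0.01],
    [0,0,-0.04,0,0,0,0.01],
    [0,0,-0.04,0,0,0,0.01],
    [0,0,-0.04,0,0,0,0.01],
    [0,0,-0.04,0,0,0,0.01]
  ]
}}

```text
time_s: 5.33
ee_pos: [0.5882, 0.2253, 0.2359]
tool_rot: [[-0.971, -0.237, -0.0], [-0.237, 0.971, 0.0], [0.0, 0.0, -1.0]]
ft_force: [0.5, 1.9, -1.0]
opening: 0.0193
grasp_force: 30.0
```

```bash
cat >> h.py <<'E'
def BR(): return bayR(np.radians(BAY["psi"]))
def tool_at(x,y,z): return BAY["p"]+BR()@np.array([x,y,z])
BT=lambda:BR()@np.diag([-1,1,-1.])
E
python3 - <<'E'
from h import *
t=tool_at(0,0,.12+.0186); print(t, monitor.sense()["joint_positions"])
plan(t,BT())
E
```

```text
[ 0.55467307 -0.16520255  0.22237654] [ 3.86799759e+01  1.60208603e+01 -4.56386864e+00 -1.65169101e-02
 -6.94176629e+01 -1.14941625e+02]
rows 10 shift [0.0062, -0.0389, 0.0006] turn [0.55, -2.77, 2.19] | from [0.5882, 0.2253, 0.2359]
```

Request:
{"name": "carry_out", "arguments": {
  "deltas": [
    [0.0031,-0.0195,0.0003,0.275,-1.385,1.095,0.01],
    [0.0031,-0.0195,0.0003,0.275,-1.385,1.095,0.01],
    [0.0031,-0.0195,0.0003,0.275,-1.385,1.095,0.01],
    [0.0031,-0.0195,0.0003,0.275,-1.385,1.095,0.01],
    [0.0031,-0.0195,0.0003,0.275,-1.385,1.095,0.01],
    [0.0031,-0.0195,0.0003,0.275,-1.385,1.095,0.01],
    [0.0031,-0.0195,0.0003,0.275,-1.385,1.095,0.01],
    [0.0031,-0.0195,0.0003,0.275,-1.385,1.095,0.01],
    [0.0031,-0.0195,0.0003,0.275,-1.385,1.095,0.01],
    [0.0031,-0.0195,0.0003,0.275,-1.385,1.095,0.01]
  ]
}}

```text
time_s: 6.17
ee_pos: [0.5878, 0.0274, 0.2303]
tool_rot: [[-0.969, -0.044, 0.244], [-0.048, 0.999, -0.013], [-0.243, -0.024, -0.97]]
ft_force: [0.5, -0.2, -2.6]
opening: 0.0201
grasp_force: 30.0
```

Request:
{"name": "carry_out", "arguments": {
  "deltas": [
    [0.0031,-0.0195,0.0003,0.275,-1.385,1.095,0.01],
    [0.0031,-0.0195,0.0003,0.275,-1.385,1.095,0.01],
    [0.0031,-0.0195,0.0003,0.275,-1.385,1.095,0.01],
    [0.0031,-0.0195,0.0003,0.275,-1.385,1.095,0.01],
    [0.0031,-0.0195,0.0003,0.275,-1.385,1.095,0.01],
    [0.0031,-0.0195,0.0003,0.275,-1.385,1.095,0.01],
    [0.0031,-0.0195,0.0003,0.275,-1.385,1.095,0.01],
    [0.0031,-0.0195,0.0003,0.275,-1.385,1.095,0.01],
    [0.0031,-0.0195,0.0003,0.275,-1.385,1.095,0.01],
    [0.0031,-0.0195,0.0003,0.275,-1.385,1.095,0.01]
  ]
}}

```text
time_s: 7.0
ee_pos: [0.5512, -0.166, 0.2202]
tool_rot: [[-0.872, 0.151, 0.466], [0.133, 0.989, -0.071], [-0.471, -0.0, -0.882]]
ft_force: [1.0, -0.2, -1.5]
opening: 0.0198
grasp_force: 30.0
```

Request:
{"name": "carry_out", "arguments": {
  "deltas": [
    [0,0,0,0,0,0,0.01],
    [0,0,0,0,0,0,0.01],
    [0,0,0,0,0,0,0.01],
    [0,0,0,0,0,0,0.01]
  ]
}}

```text
time_s: 7.33
ee_pos: [0.5524, -0.1647, 0.2205]
tool_rot: [[-0.872, 0.149, 0.465], [0.132, 0.989, -0.071], [-0.471, -0.0, -0.882]]
ft_force: [-0.2, 0.5, -1.7]
opening: 0.0204
grasp_force: 30.0
```

```bash
cat > look.py <<'E'
from h import *
import sys
s=monitor.sense(); nm=sys.argv[1]; out=[]
for n,(x0,y0,x1,y1) in(("side",(200,90,340,230)),("top",(260,110,400,250))):
    p=imaging.capture(n); out.append(cv2.resize(p["pixels"][y0:y1,x0:x1],(400,400),interpolation=2))
cv2.imwrite(f"pics/{nm}.png",np.hstack(out)); print(s["joint_positions"])
E
python3 look.py hov; python3 - <<'E'
from h import *
s=monitor.sense(); p=imaging.capture("wrist"); cv2.imwrite("pics/w2.png",p["pixels"])
h=.06; plan(tool_at(0,0,h+.0186),BT())
W=wcam(s,p); fr=np.array([(sx*70,sy*90,24) for sx in(1,-1) for sy in(1,-1)])/1e3
print(proj(p,W,BAY["p"]+fr@BR().T).round(1).tolist())
E
```

```text
[   7.03453422   -3.91197437  -42.60228333   17.42258611  -25.1322918
 -119.706604  ]
rows 2 shift [-0.0015, -0.0002, 0.0296] turn [0.01, 0.04, 0.05] | from [0.5524, -0.1645, 0.2202]
[[352.2, 264.2], [151.0, 264.2], [368.4, 103.1], [134.4, 103.0]]
```

View pics/w2.png

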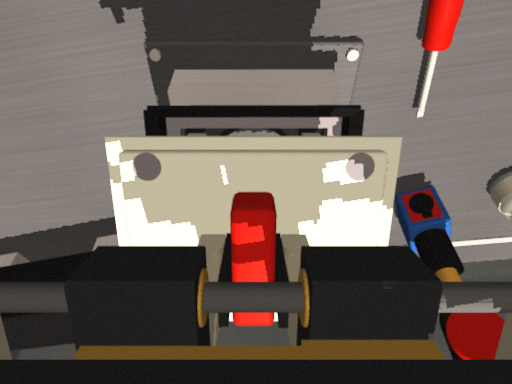

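View pics/hov.png

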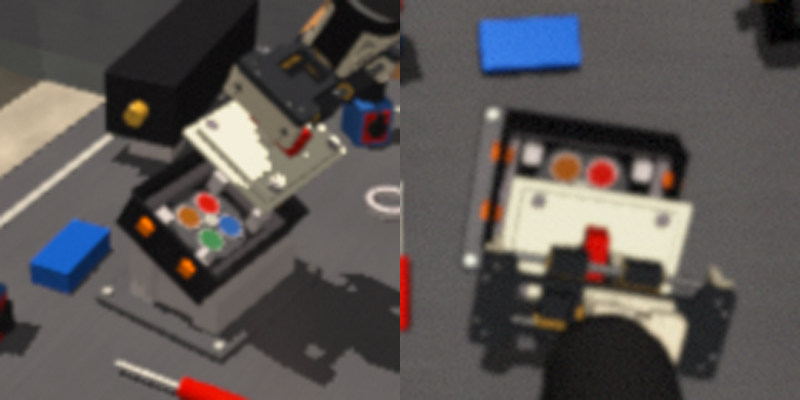

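The wrist view shows the cover edge (107–401, row 138) parallel to the bay's lower frame edge (146–363, rows 106–117), with the same centre column of about 254, so it is aligned in y. The other views agree. Now I check along x.

```bash
python3 - <<'E'
from h import *
s=monitor.sense(); p=imaging.capture("wrist"); W=wcam(s,p)
g=lambda M:proj(p,W,BAY["p"]+np.array(M)/1e3@BR().T).round(1).tolist()
for M in [(-70,24),(-63.5,24),(-56.5,17),(-56.5,0),(-70,0),(-70,-20)]:
    hw=90 if M[0]==-70 else 76.5+ (7 if M[0]==-63.5 else 0)
    print(M,g([(M[0],hw,M[1]),(M[0],-hw,M[1])]))
print("base plate",proj(p,W,BAY["p"]*[1,1,0]+np.array([(-85,100,12),(-85,-100,12)])/1e3@rotz(BAY["psi"]).T))
T=np.array(s["tool_rot"]);c=np.array(s["ee_pos"])+np.array([(55,75,.0146e3),(55,-75,.0146e3),(42,52,4.6),(42,-52,4.6)])/1e3@T.T
print("cover",proj(p,W,c).round(1).tolist())
im=cv2.cvtColor(p["pixels"],cv2.COLOR_BGR2GRAY)
print("col180",im[36:145,190].tolist()); print("row108",im[109,130:170].tolist(),im[109,340:380].tolist()); print("fx",p["fx"])
cv2.imwrite("pics/w2c.png",cv2.resize(p["pixels"][30:180,90:420],(792,360),interpolation=2))
E
```

```text
(-70, 24) [[368.4, 103.2], [134.4, 103.1]]
(-63.5, 24) [[359.1, 111.8], [143.7, 111.7]]
(-56.5, 17) [[347.0, 120.0], [155.9, 119.9]]
(-56.5, 0) [[341.7, 117.7], [161.3, 117.7]]
(-70, 0) [[359.2, 101.3], [143.9, 101.3]]
(-70, -20) [[352.5, 100.0], [150.7, 99.9]]
base plate [[362.79024559  45.67581124]
 [140.46419974  45.59177111]]
cover [[399.9, 140.1], [102.6, 140.4], [357.7, 170.1], [144.8, 170.3]]
col180 [52, 51, 51, 51, 54, 56, 58, 63, 59, 53, 51, 53, 51, 52, 51, 52, 49, 55, 50, 56, 55, 55, 52, 52, 53, 50, 56, 52, 55, 53, 50, 49, 58, 86, 128, 147, 148, 142, 144, 142, 143, 141, 144, 146, 150, 149, 143, 138, 139, 141, 141, 141, 138, 141, 140, 142, 139, 140, 139, 140, 140, 140, 143, 137, 139, 138, 138, 140, 137, 108, 14, 20, 21, 19, 20, 12, 18, 9, 17, 12, 25, 62, 99, 104, 100, 99, 102, 102, 102, 100, 100, 101, 80, 20, 20, 23, 38, 82, 102, 111, 135, 169, 188, 188, 187, 185, 188, 186, 185]
row108 [132, 128, 132, 134, 130, 131, 129, 131, 133, 128, 133, 128, 130, 127, 120, 115, 85, 42, 21, 14, 11, 19, 15, 7, 14, 11, 16, 12, 20, 15, 19, 15, 18, 16, 20, 9, 12, 19, 21, 16] [35, 38, 30, 37, 33, 34, 35, 33, 34, 34, 33, 38, 27, 37, 33, 34, 31, 34, 35, 34, 68, 101, 108, 105, 115, 124, 128, 132, 131, 131, 130, 133, 132, 130, 133, 130, 131, 133, 134, 133]
fx 342.5803217052603
```

View pics/w2c.png

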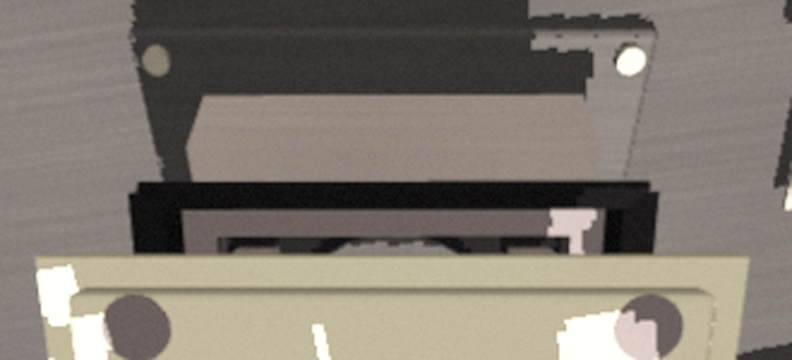

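```bash
python3 - <<'E'
from h import *
plan(tool_at(0,0,.03+.0186),BT(),4)
E
```

```text
rows 4 shift [-0.0008, -0.0001, 0.0223] turn [0.0, 0.02, 0.02] | from [0.5523, -0.1645, 0.2201]
```

Request:
{"name": "carry_out", "arguments": {
  "deltas": [
    [-0.0008,0,0.0223,0,0,0,0.01],
    [-0.0008,0,0.0223,0,0,0,0.01],
    [-0.0008,0,0.0223,0,0,0,0.01],
    [-0.0008,0,0.0223,0,0,0,0.01],
    [0,0,0,0,0,0,0.01],
    [0,0,0,0,0,0,0.01],
    [0,0,0,0,0,0,0.01]
  ]
}}

```text
time_s: 8.12
ee_pos: [0.596, -0.1723, 0.1428]
tool_rot: [[-0.873, 0.151, 0.465], [0.133, 0.989, -0.071], [-0.47, -0.001, -0.883]]
ft_force: [-0.8, -0.3, -1.1]
opening: 0.0199
grasp_force: 30.0
```

```bash
python3 look.py hov2; python3 - <<'E'
from h import *
plan(tool_at(0,0,.013+.0186),BT(),1)
s=monitor.sense(); print(BR().T@(np.array(s["ee_pos"])-BAY["p"]))
p=imaging.capture("wrist");cv2.imwrite("pics/w3.png",p["pixels"])
a=cv2.imread("pics/hov2.png"); cv2.imwrite("pics/m.png",np.hstack([cv2.resize(a,(800,400))[:,:400],cv2.resize(a,(800,400))[:,400:]]))
b=cv2.resize(p["pixels"][60:250,80:430],(800,434)); 
cv2.imwrite("pics/m.png",np.vstack([cv2.resize(a,(560,280)),cv2.resize(b,(560,304))]))
E
```

```text
[   1.21776627    6.04395907  -49.95944714   36.51353245   -7.85104034
 -135.00369114]
rows 1 shift [0.0009, 0.0002, 0.0179] turn [0.01, 0.18, 0.01] | from [0.5968, -0.1718, 0.1442]
[ 0.00089155 -0.00015855  0.04954639]
```

View pics/m.png

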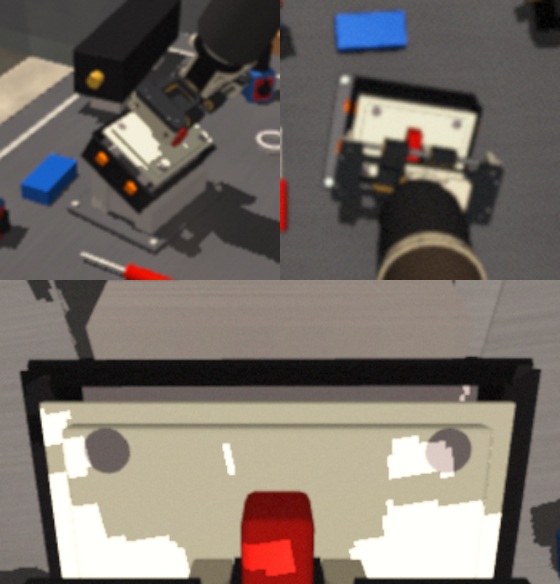

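The wrist view shows the cover centred over the mouth: cover spans 40–516 and the frame 22–540 in the crop, with the lower rim at row 385 and the cover edge at row 402. I check the x gap against the prediction.

```bash
python3 - <<'E'
from h import *
s=monitor.sense(); p=imaging.capture("wrist"); W=wcam(s,p)
g=lambda M:proj(p,W,BAY["p"]+np.array(M)/1e3@BR().T).round(1).tolist()
print("outer",g([(-70,90,24),(-70,-90,24)]),"inner",g([(-63.5,83.5,24),(-63.5,-83.5,24)]))
T=np.array(s["tool_rot"]);print("cover",proj(p,W,np.array(s["ee_pos"])+np.array([(55,75,14.6),(55,-75,14.6)])/1e3@T.T).round(1).tolist())
im=cv2.cvtColor(p["pixels"],cv2.COLOR_BGR2GRAY)
print(im[100:145,190].tolist()); print(im[125,85:140].tolist(),im[125,370:430].tolist())
E
```

```text
outer [[424.3, 105.7], [78.3, 106.1]] inner [[410.0, 118.4], [92.6, 118.8]]
cover [[399.9, 140.1], [102.6, 140.4]]
[134, 133, 135, 133, 137, 137, 137, 136, 114, 55, 18, 20, 17, 14, 18, 15, 15, 16, 17, 17, 17, 9, 8, 17, 19, 25, 65, 96, 98, 101, 98, 100, 100, 98, 99, 107, 130, 166, 183, 182, 185, 183, 182, 181, 185]
[128, 127, 126, 126, 125, 126, 123, 124, 76, 16, 11, 18, 25, 24, 29, 29, 28, 25, 26, 28, 27, 28, 26, 24, 26, 21, 16, 21, 19, 16, 17, 10, 16, 9, 9, 16, 11, 17, 12, 15, 14, 19, 17, 14, 19, 11, 19, 25, 19, 23, 24, 23, 26, 20, 17] [123, 124, 93, 61, 59, 57, 60, 60, 39, 20, 12, 13, 9, 6, 18, 6, 14, 8, 12, 6, 6, 10, 14, 18, 17, 24, 25, 23, 23, 16, 24, 24, 25, 21, 24, 25, 28, 21, 29, 28, 29, 23, 25, 22, 25, 28, 85, 124, 129, 126, 127, 126, 130, 129, 126, 126, 125, 128, 129, 127]
```

Request:
{"name": "carry_out", "arguments": {
  "deltas": [
    [0.0003,0,0.004,0,0.1,0,0.01],
    [0.0003,0,0.004,0,0.08,0,0.01],
    [0.0003,0,0.004,0,0,0,0.01],
    [0,0,0.003,0,0,0,0.01],
    [0,0,0.002,0,0,0,0.01],
    [0,0,0,0,0,0,0.01],
    [0,0,0,0,0,0,0.01]
  ]
}}

```text
time_s: 8.9
ee_pos: [0.6039, -0.1733, 0.1301]
tool_rot: [[-0.875, 0.148, 0.461], [0.132, 0.989, -0.068], [-0.466, 0.002, -0.885]]
ft_force: [-1.0, 3.0, -0.1]
opening: 0.0196
grasp_force: 30.0
```

```bash
cat > st.py <<'E'
from h import *
s=monitor.sense(); print("bay xyz mm",(1e3*BR().T@(np.array(s["ee_pos"])-BAY["p"])).round(2),"F bay",(BR().T@np.array(s["ft_force"])).round(1),"tq",np.round(s["ft_torque"],2),"t",s["time_s"],"q",np.round(s["joint_positions"],1),"open",s["opening"])
E
python3 st.py
```

```text
bay xyz mm [ 0.73 -0.58 33.76] F bay [-1.3  2.8  0.6] tq [1.15 1.9  0.46] t 8.9 q [  -4.6    7.6  -53.4   54.    -2.1 -147.5] open 0.0195579136937109
```

Request:
{"name": "carry_out", "arguments": {
  "deltas": [
    [0,0,0.001,0,0,0,0.04],
    [0,0,0,0,0,0,0.04],
    [0,0,0,0,0,0,0.04],
    [0,0,0,0,0,0,0.04],
    [0,0,0,0,0,0,0.04],
    [0,0,-0.01,0,0,0,0.04],
    [0,0,-0.025,0,0,0,0.04],
    [0,0,-0.035,0,0,0,0.04],
    [0,0,-0.04,0,0,0,0.04],
    [0,0,-0.02,0,0,0,0]
  ]
}}

```text
time_s: 9.73
ee_pos: [0.5541, -0.1719, 0.2398]
tool_rot: [[-0.87, 0.154, 0.469], [0.131, 0.988, -0.081], [-0.476, -0.009, -0.879]]
ft_force: [1.1, 0.3, 0.3]
opening: 0.0372
grasp_force: 0.0
```

```bash
python3 st.py; python3 look.py rest; python3 - <<'E'
from h import *
p=imaging.capture("wrist");a=cv2.imread("pics/rest.png")
cv2.imwrite("pics/m2.png",np.vstack([cv2.resize(a,(560,280)),cv2.resize(p["pixels"][:290],(560,317))]))
E
```

```text
bay xyz mm [  8.52  -6.7  153.77] F bay [ 1.1  0.5 -0.2] tq [ 0.2   1.26 -0.03] t 9.7333 q [   6.6   -4.8  -40.6   16.8  -27.8 -118.4] open 0.03719612878099747
[   6.60817449   -4.81878182  -40.57598313   16.75172748  -27.81591557
 -118.36820477]
```

View pics/m2.png

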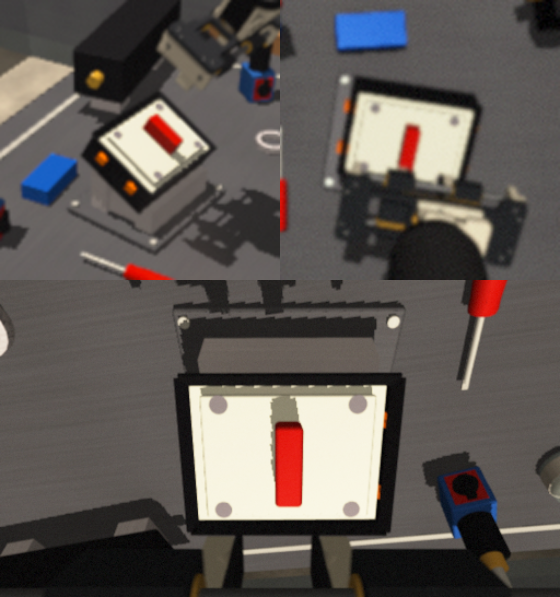

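The cover lies squarely in the frame. In the wrist crop the spots are at (218,405), (358,405), (224,509) and (351,510). j5 nears its singularity at full tilt, so I press with the tool slightly more upright but move along the slope normal.

```bash
cat >> h.py <<'E'
def PT(tilt,yaw=0): return rotz(BAY["psi"]+yaw)@Ro.from_euler('y',-tilt,degrees=True).as_matrix()@np.diag([-1,1,-1.])
E
python3 - <<'E'
from h import *
s=monitor.sense(); p=imaging.capture("wrist"); W=wcam(s,p)
print(proj(p,W,BAY["p"]+np.array([(-42,-52,27),(-42,52,27),(42,-52,27),(42,52,27)])/1e3@BR().T).round(1).tolist())
o=np.array([(199.3,114.3),(327.3,114.3),(204.8,209.4),(320.9,210.3)])
M=np.array([(-42,-52,14),(-42,52,14),(42,-52,14),(42,52,14)])/1e3
f=lambda v:(proj(p,W,BAY["p"]+(M@rotz(v[3]).T+v[:3])@BR().T)-o).ravel()
r=least_squares(f,[0,0,.013,0]);print(r.x*[1e3,1e3,1e3,1],r.fun.round(1))
for t in(14,):
    plan(tool_at(-.045,.050,.06),PT(t),12)
E
```

```text
[[198.9, 121.6], [326.7, 121.7], [203.6, 216.9], [320.4, 217.3]]
[-5.66409172  0.55691115 10.16661625  0.02931316] [ 0.5 -0.1 -0.1 -0.1 -0.3  0.4 -0.  -0.2]
rows 12 shift [0.0035, 0.0049, 0.008] turn [-0.05, 1.2, -0.0] | from [0.5541, -0.173, 0.2367]
```

Request:
{"name": "carry_out", "arguments": {
  "deltas": [
    [0.0042,0.0059,0.0096,-0.06,1.44,0,0],
    [0.0042,0.0059,0.0096,-0.06,1.44,0,0],
    [0.0042,0.0059,0.0096,-0.06,1.44,0,0],
    [0.0042,0.0059,0.0096,-0.06,1.44,0,0],
    [0.0042,0.0059,0.0096,-0.06,1.44,0,0],
    [0.0042,0.0059,0.0096,-0.06,1.44,0,0],
    [0.0042,0.0059,0.0096,-0.06,1.44,0,0],
    [0.0042,0.0059,0.0096,-0.06,1.44,0,0],
    [0.0042,0.0059,0.0096,-0.06,1.44,0,0],
    [0.0042,0.0059,0.0096,-0.06,1.44,0,0]
  ]
}}

```text
time_s: 10.77
ee_pos: [0.5596, -0.1144, 0.13]
tool_rot: [[-0.96, 0.152, 0.234], [0.147, 0.988, -0.037], [-0.237, -0.001, -0.972]]
ft_force: [-0.0, 0.0, -0.6]
opening: 0.0003
grasp_force: 0.0
```

Request:
{"name": "carry_out", "arguments": {
  "deltas": [
    [0,0,0,0,0,0,0],
    [0,0,0,0,0,0,0],
    [0,0,0,0,0,0,0]
  ]
}}

```text
time_s: 11.02
ee_pos: [0.5596, -0.1152, 0.1312]
tool_rot: [[-0.96, 0.152, 0.237], [0.147, 0.988, -0.038], [-0.24, -0.002, -0.971]]
ft_force: [0.3, -0.8, 0.4]
opening: 0.0006
grasp_force: 0.0
```

```bash
python3 st.py; python3 - <<'E'
from h import *
plan(tool_at(-.045,.050,.034),PT(14),3)
print(PT(14).T@BR()@[0,0,-1])
E
```

```text
bay xyz mm [-45.14  50.22  59.35] F bay [ 0.5 -0.7  0.1] tq [0.09 0.75 0.03] t 11.0167 q [  11.1    8.   -35.1    8.5  -34.1 -116.3] open 0.0006402364958563301
rows 3 shift [-0.0021, -0.0001, 0.0082] turn [-0.03, -0.05, -0.02] | from [0.5596, -0.1152, 0.1312]
[-2.41921896e-01 -1.06409446e-17  9.70295726e-01]
```

```bash
python3 - <<'E'
from h import *
plan(tool_at(-.044,.050,.033),PT(21),4)
d=PT(21).T@BR()@[0,0,-1]; print("1mm press in tool axes",d)
E
```

```text
rows 4 shift [-0.0016, -0.0, 0.0064] turn [-0.03, -1.78, -0.01] | from [0.5596, -0.1152, 0.1312]
1mm press in tool axes [-1.21869343e-01 -4.61117402e-18  9.92546152e-01]
```

Request:
{"name": "carry_out", "arguments": {
  "deltas": [
    [-0.0016,0,0.0064,0,-1.78,0,0],
    [-0.0016,0,0.0064,0,-1.78,0,0],
    [-0.0016,0,0.0064,0,-1.78,0,0],
    [-0.0016,0,0.0064,0,-1.78,0,0],
    [-0.0004,0,0.003,0,0,0,0],
    [-0.0004,0,0.003,0,0,0,0],
    [0,0,0,0,0,0,0]
  ]
}}

```text
time_s: 11.6
ee_pos: [0.5753, -0.1184, 0.1031]
tool_rot: [[-0.923, 0.153, 0.352], [0.142, 0.988, -0.057], [-0.357, -0.002, -0.934]]
ft_force: [-2.9, -0.4, 1.2]
opening: 0.0005
grasp_force: 1.0
```

```bash
python3 st.py
```

```text
bay xyz mm [-44.19  49.34  27.06] F bay [-1.9 -0.8  2.4] tq [ 0.09  1.89 -0.06] t 11.6 q [  10.1    8.6  -47.3   25.6  -15.7 -132.5] open 0.0005252551325219735
```

Request:
{"name": "carry_out", "arguments": {
  "deltas": [
    [-0.0002,0,0.002,0,0,0,0],
    [-0.0002,0,0.002,0,0,0,0],
    [-0.0002,0,0.002,0,0,0,0],
    [0,0,0,0,0,0,0]
  ]
}}

```text
time_s: 11.93
ee_pos: [0.5794, -0.118, 0.0982]
tool_rot: [[-0.923, 0.152, 0.355], [0.141, 0.988, -0.055], [-0.359, -0.001, -0.933]]
ft_force: [-0.4, 0.1, 0.0]
opening: 0.0005
grasp_force: 0.0
```

```bash
python3 st.py
```

```text
bay xyz mm [-42.94  50.42  20.83] F bay [-0.4  0.   0.2] tq [0.15 1.1  0.02] t 11.9333 q [   9.7    9.3  -47.8   27.3  -14.4 -133.8] open 0.0004902727530716247
```

Request:
{"name": "carry_out", "arguments": {
  "deltas": [
    [-0.0002,0,0.002,0,0,0,0],
    [-0.0002,0,0.0015,0,0,0,0],
    [0,0,0,0,0,0,0]
  ]
}}

```text
time_s: 12.18
ee_pos: [0.5809, -0.1182, 0.0954]
tool_rot: [[-0.922, 0.152, 0.355], [0.141, 0.988, -0.056], [-0.359, -0.001, -0.933]]
ft_force: [-5.7, 1.7, 9.8]
opening: 0.0003
grasp_force: 5.0
```

Request:
{"name": "carry_out", "arguments": {
  "deltas": [
    [-0.0002,0,0.0015,0,0,0,0],
    [0,0,0,0,0,0,0]
  ]
}}

```text
time_s: 12.35
ee_pos: [0.5814, -0.1184, 0.095]
tool_rot: [[-0.922, 0.152, 0.356], [0.141, 0.988, -0.056], [-0.36, -0.001, -0.933]]
ft_force: [-14.1, 4.6, 21.6]
opening: 0.0004
grasp_force: 12.7
```

```bash
python3 st.py
```

```text
bay xyz mm [-42.73  50.3   17.02] F bay [-2.8  2.4 25.9] tq [1.29 3.1  0.31] t 12.35 q [   9.3    9.7  -48.3   28.9  -13.5 -135. ] open 0.0003618606383020196
```

```bash
python3 - <<'E'
from h import *
R=PT(21)
plan(tool_at(-.044,.050,.075),R,2)
plan(tool_at(-.044,-.050,.075),R,4,frm=(tool_at(-.044,.050,.075),R))
plan(tool_at(-.044,-.050,.03),R,3,frm=(tool_at(-.044,-.050,.075),R))
E
```

```text
rows 2 shift [0.0041, -0.0002, -0.0287] turn [-0.05, 0.06, -0.02] | from [0.5814, -0.1184, 0.095]
rows 4 shift [-0.0, -0.025, 0.0] turn [0.0, 0.0, 0.0] | from [0.5533, -0.1144, 0.1456]
rows 3 shift [-0.0018, 0.0, 0.0149] turn [0.0, 0.0, 0.0] | from [0.5383, -0.2133, 0.1456]
```

Request:
{"name": "carry_out", "arguments": {
  "deltas": [
    [0.0041,0,-0.0287,0,0,0,0],
    [0.0041,0,-0.0287,0,0,0,0],
    [0,-0.025,0,0,0,0,0],
    [0,-0.025,0,0,0,0,0],
    [0,-0.025,0,0,0,0,0],
    [0,-0.025,0,0,0,0,0],
    [0,0,0,0,0,0,0],
    [0,0,0,0,0,0,0],
    [0,0,0,0,0,0,0]
  ]
}}

```text
time_s: 13.1
ee_pos: [0.5377, -0.213, 0.1439]
tool_rot: [[-0.923, 0.153, 0.353], [0.142, 0.988, -0.056], [-0.358, -0.001, -0.934]]
ft_force: [-0.2, -0.1, 0.5]
opening: 0.0004
grasp_force: 0.0
```

```bash
python3 st.py; python3 - <<'E'
from h import *
plan(tool_at(-.043,-.050,.03),PT(21),3)
s=monitor.sense(); p=imaging.capture("wrist"); cv2.imwrite("pics/w5.png",cv2.resize(p["pixels"][:300],(768,450)))
E
```

```text
bay xyz mm [-45.32 -49.86  73.85] F bay [ 0.1 -0.1  0.5] tq [0.2  1.15 0.02] t 13.1 q [  -0.2    4.9  -38.5    7.1  -26.  -104.4] open 0.00041838179405692314
rows 3 shift [-0.0026, -0.0, 0.0144] turn [-0.04, -0.01, -0.03] | from [0.5377, -0.213, 0.1439]
```

View pics/w5.png

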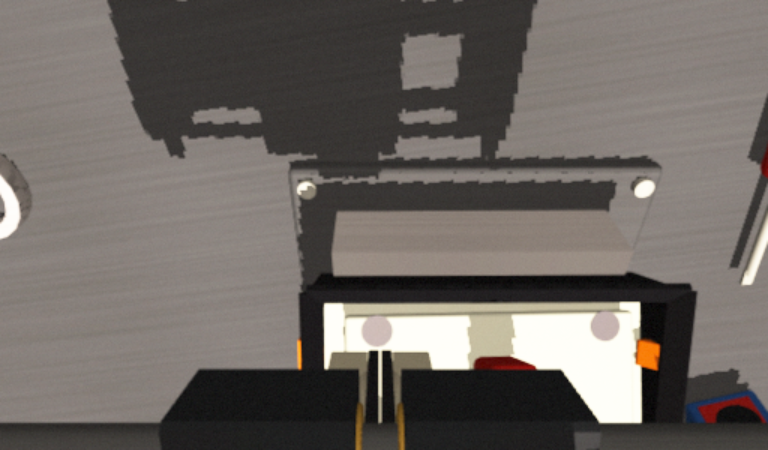

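The right-hand orange clip at (648,355) now shows its nose over the flange, so clip_a has snapped. The next spot is at (377,330).

Request:
{"name": "carry_out", "arguments": {
  "deltas": [
    [-0.0026,0,0.0144,0,0,0,0],
    [-0.0026,0,0.0144,0,0,0,0],
    [-0.002,0,0.0114,0,0,0,0],
    [0,0,0,0,0,0,0]
  ]
}}

```text
time_s: 13.48
ee_pos: [0.5583, -0.2153, 0.1069]
tool_rot: [[-0.924, 0.151, 0.351], [0.14, 0.989, -0.055], [-0.355, -0.002, -0.935]]
ft_force: [-0.5, -0.4, 0.3]
opening: 0.0004
grasp_force: 0.0
```

```bash
python3 st.py
```

```text
bay xyz mm [-44.37 -48.94  31.44] F bay [-0.3 -0.5  0.5] tq [0.2  1.17 0.03] t 13.4833 q [  -0.6    9.8  -39.2    8.4  -20.7 -105.3] open 0.00039772834674703606
```

Request:
{"name": "carry_out", "arguments": {
  "deltas": [
    [-0.0002,0,0.002,0,0,0,0],
    [-0.0002,0,0.002,0,0,0,0],
    [-0.0002,0,0.002,0,0,0,0],
    [0,0,0,0,0,0,0]
  ]
}}

```text
time_s: 13.82
ee_pos: [0.5614, -0.2163, 0.1042]
tool_rot: [[-0.923, 0.151, 0.354], [0.141, 0.988, -0.056], [-0.359, -0.001, -0.933]]
ft_force: [-0.4, 0.8, 2.1]
opening: 0.0
grasp_force: 0.9
```

```bash
python3 st.py
```

```text
bay xyz mm [-42.79 -49.54  27.5 ] F bay [0.5 0.7 2.1] tq [0.6  1.25 0.16] t 13.8167 q [  -0.8   10.2  -39.2    8.6  -19.9 -105.5] open 4.1635162592691633e-05
```

Request:
{"name": "carry_out", "arguments": {
  "deltas": [
    [-0.0002,0,0.002,0,0,0,0],
    [-0.0002,0,0.002,0,0,0,0],
    [-0.0002,0,0.002,0,0,0,0],
    [0,0,0,0,0,0,0]
  ]
}}

```text
time_s: 14.15
ee_pos: [0.5641, -0.217, 0.0991]
tool_rot: [[-0.923, 0.152, 0.355], [0.141, 0.988, -0.056], [-0.359, -0.001, -0.933]]
ft_force: [-0.4, 0.9, 0.4]
opening: 0.0004
grasp_force: 0.0
```

Request:
{"name": "carry_out", "arguments": {
  "deltas": [
    [-0.0002,0,0.002,0,0,0,0],
    [-0.0002,0,0.0015,0,0,0,0],
    [0,0,0,0,0,0,0]
  ]
}}

```text
time_s: 14.4
ee_pos: [0.5657, -0.2173, 0.0952]
tool_rot: [[-0.923, 0.152, 0.354], [0.141, 0.988, -0.056], [-0.358, -0.001, -0.934]]
ft_force: [-0.5, 0.5, 2.9]
opening: 0.0003
grasp_force: 1.4
```

```bash
python3 st.py
```

```text
bay xyz mm [-43.14 -49.88  17.52] F bay [0.9 0.5 2.8] tq [ 0.14  1.03 -0.02] t 14.4 q [  -0.9   11.4  -39.4    9.1  -18.6 -105.9] open 0.0003459108200440357
```

Request:
{"name": "carry_out", "arguments": {
  "deltas": [
    [-0.0001,0,0.0012,0,0,0,0],
    [0,0,0,0,0,0,0]
  ]
}}

```text
time_s: 14.57
ee_pos: [0.5663, -0.2175, 0.0945]
tool_rot: [[-0.923, 0.152, 0.354], [0.141, 0.988, -0.056], [-0.359, -0.002, -0.934]]
ft_force: [-2.1, 1.0, 5.4]
opening: 0.0005
grasp_force: 2.7
```

Request:
{"name": "carry_out", "arguments": {
  "deltas": [
    [0,0,0.0006,0,0,0,0],
    [0,0,0,0,0,0,0]
  ]
}}

```text
time_s: 14.73
ee_pos: [0.5665, -0.2175, 0.0942]
tool_rot: [[-0.923, 0.152, 0.354], [0.141, 0.988, -0.056], [-0.359, -0.002, -0.933]]
ft_force: [-5.7, 1.0, 9.0]
opening: 0.0008
grasp_force: 5.3
```

```bash
python3 st.py;  python3 - <<'E'
from h import *
R=PT(24); a=tool_at(-.044,-.050,.075); b=tool_at(.041,-.050,.07)
plan(a,PT(21),2)
plan(b,R,4,frm=(a,PT(21)))
print(R.T@BR()@[0,0,-1])
E
```

```text
bay xyz mm [-42.89 -49.96  16.28] F bay [-0.9  0.1 10.7] tq [0.36 1.54 0.11] t 14.7333 q [  -0.9   11.5  -39.5    9.2  -18.4 -106. ] open 0.0007635526617375501
rows 2 shift [0.0041, -0.0001, -0.0291] turn [-0.05, 0.01, -0.02] | from [0.5665, -0.2175, 0.0942]
rows 4 shift [-0.0213, 0.0, -0.0009] turn [-0.0, -0.75, -0.0] | from [0.5383, -0.2133, 0.1456]
[-6.97564737e-02 -6.42942059e-18  9.97564050e-01]
```

Request:
{"name": "carry_out", "arguments": {
  "deltas": [
    [0,0,0.0008,0,0,0,0],
    [0,0,0.0004,0,0,0,0],
    [0,0,0,0,0,0,0]
  ]
}}

```text
time_s: 14.98
ee_pos: [0.5667, -0.2176, 0.0939]
tool_rot: [[-0.922, 0.152, 0.355], [0.141, 0.988, -0.056], [-0.359, -0.002, -0.933]]
ft_force: [-11.4, 3.4, 18.5]
opening: 0.0007
grasp_force: 10.7
```

```bash
python3 st.py
```

```text
bay xyz mm [-42.81 -50.01  15.86] F bay [-1.7  1.6 21.9] tq [1.07 2.28 0.29] t 14.9833 q [  -0.9   11.6  -39.5    9.2  -18.2 -106. ] open 0.0006590575961791295
```

Request:
{"name": "carry_out", "arguments": {
  "deltas": [
    [0.0041,0,-0.0292,0,0,0,0],
    [0.0041,0,-0.0292,0,0,0,0],
    [-0.0213,0,-0.0009,0,-0.75,0,0],
    [-0.0213,0,-0.0009,0,-0.75,0,0],
    [-0.0213,0,-0.0009,0,-0.75,0,0],
    [-0.0213,0,-0.0009,0,-0.75,0,0],
    [0,0,0,0,0,0,0],
    [0,0,0,0,0,0,0]
  ]
}}

```text
time_s: 15.65
ee_pos: [0.6154, -0.2248, 0.179]
tool_rot: [[-0.903, 0.152, 0.401], [0.139, 0.988, -0.063], [-0.406, -0.001, -0.914]]
ft_force: [0.3, 0.3, -0.1]
opening: 0.0003
grasp_force: 0.0
```

```bash
python3 st.py;python3 - <<'E'
from h import *
plan(tool_at(.041,-.050,.04),PT(24),3)
E
```

```text
bay xyz mm [ 40.58 -49.8   67.95] F bay [ 0.2  0.3 -0.2] tq [ 0.23  1.44 -0.01] t 15.65 q [  -1.3    8.6  -29.5    6.5  -28.3 -102.6] open 0.0002697102462606751
rows 3 shift [-0.0008, -0.0001, 0.0093] turn [-0.04, -0.02, -0.02] | from [0.6154, -0.2248, 0.179]
```

Request:
{"name": "carry_out", "arguments": {
  "deltas": [
    [-0.0008,0,0.0093,0,0,0,0],
    [-0.0008,0,0.0093,0,0,0,0],
    [-0.0005,0,0.0046,0,0,0,0],
    [-0.0003,0,0.004,0,0,0,0],
    [0,0,0,0,0,0,0]
  ]
}}

```text
time_s: 16.07
ee_pos: [0.6276, -0.2268, 0.1537]
tool_rot: [[-0.904, 0.152, 0.399], [0.138, 0.988, -0.063], [-0.404, -0.002, -0.915]]
ft_force: [-0.5, 0.6, 0.4]
opening: 0.0004
grasp_force: 0.0
```

Request:
{"name": "carry_out", "arguments": {
  "deltas": [
    [-0.0002,0,0.003,0,0,0,0],
    [-0.0002,0,0.003,0,0,0,0],
    [-0.0002,0,0.003,0,0,0,0],
    [0,0,0,0,0,0,0]
  ]
}}

```text
time_s: 16.4
ee_pos: [0.6322, -0.2275, 0.1469]
tool_rot: [[-0.903, 0.152, 0.401], [0.138, 0.988, -0.063], [-0.406, -0.001, -0.914]]
ft_force: [-0.3, 0.8, 0.1]
opening: 0.0005
grasp_force: 0.0
```

```bash
python3 st.py
```

```text
bay xyz mm [ 40.57 -49.86  31.6 ] F bay [-0.3  0.7  0.3] tq [ 0.15  1.31 -0.04] t 16.4 q [  -1.6   12.2  -30.1    7.3  -24.1 -103.2] open 0.0004955311371075844
```

Request:
{"name": "carry_out", "arguments": {
  "deltas": [
    [-0.0001,0,0.002,0,0,0,0],
    [-0.0001,0,0.002,0,0,0,0],
    [-0.0001,0,0.002,0,0,0,0],
    [0,0,0,0,0,0,0]
  ]
}}

```text
time_s: 16.73
ee_pos: [0.6358, -0.228, 0.1432]
tool_rot: [[-0.902, 0.152, 0.403], [0.138, 0.988, -0.063], [-0.408, -0.001, -0.913]]
ft_force: [-1.7, 0.1, 4.0]
opening: 0.0004
grasp_force: 2.2
```

Request:
{"name": "carry_out", "arguments": {
  "deltas": [
    [-0.0001,0,0.002,0,0,0,0],
    [-0.0001,0,0.002,0,0,0,0],
    [0,0,0,0,0,0,0]
  ]
}}

```text
time_s: 16.98
ee_pos: [0.6381, -0.2283, 0.1404]
tool_rot: [[-0.902, 0.151, 0.405], [0.138, 0.988, -0.063], [-0.41, -0.001, -0.912]]
ft_force: [1.1, -0.8, 4.1]
opening: 0.0004
grasp_force: 1.6
```

Request:
{"name": "carry_out", "arguments": {
  "deltas": [
    [-0.0001,0,0.002,0,0,0,0],
    [-0.0001,0,0.002,0,0,0,0],
    [0,0,0,0,0,0,0]
  ]
}}

```text
time_s: 17.23
ee_pos: [0.6396, -0.2285, 0.1356]
tool_rot: [[-0.903, 0.151, 0.403], [0.138, 0.988, -0.063], [-0.408, -0.001, -0.913]]
ft_force: [1.9, 0.3, 2.1]
opening: 0.0006
grasp_force: 1.1
```

```bash
python3 st.py
```

```text
bay xyz mm [ 41.83 -49.78  18.06] F bay [2.6 0.6 1. ] tq [0.1  0.66 0.  ] t 17.2333 q [  -1.7   13.6  -30.3    7.7  -22.4 -103.5] open 0.0005719764599976279
```

Request:
{"name": "carry_out", "arguments": {
  "deltas": [
    [-0.0001,0,0.0015,0,0,0,0],
    [0,0,0,0,0,0,0]
  ]
}}

```text
time_s: 17.4
ee_pos: [0.6385, -0.2285, 0.1326]
tool_rot: [[-0.904, 0.152, 0.399], [0.139, 0.988, -0.063], [-0.404, -0.001, -0.915]]
ft_force: [-0.2, -0.5, 0.1]
opening: 0.0004
grasp_force: 0.0
```

Request:
{"name": "carry_out", "arguments": {
  "deltas": [
    [-0.0001,0,0.001,0,0,0,0],
    [0,0,0,0,0,0,0]
  ]
}}

```text
time_s: 17.57
ee_pos: [0.6388, -0.2286, 0.1321]
tool_rot: [[-0.904, 0.152, 0.4], [0.139, 0.988, -0.063], [-0.404, -0.002, -0.915]]
ft_force: [-3.3, 2.3, 4.2]
opening: 0.0006
grasp_force: 2.3
```

Request:
{"name": "carry_out", "arguments": {
  "deltas": [
    [-0.0001,0,0.0008,0,0,0,0],
    [0,0,0,0,0,0,0]
  ]
}}

```text
time_s: 17.73
ee_pos: [0.639, -0.2286, 0.1319]
tool_rot: [[-0.904, 0.152, 0.4], [0.139, 0.988, -0.063], [-0.405, -0.002, -0.915]]
ft_force: [-7.2, 2.5, 8.3]
opening: 0.0004
grasp_force: 5.6
```

```bash
python3 st.py
```

```text
bay xyz mm [ 39.54 -50.02  15.11] F bay [-2.7  1.4 10.8] tq [1.11 2.61 0.27] t 17.7333 q [  -1.7   13.8  -30.5    7.8  -22.2 -103.6] open 0.00035417986645588993
```

Request:
{"name": "carry_out", "arguments": {
  "deltas": [
    [0,0,0.001,0,0,0,0],
    [0,0,0,0,0,0,0],
    [0,0,0,0,0,0,0]
  ]
}}

```text
time_s: 17.98
ee_pos: [0.6391, -0.2287, 0.1317]
tool_rot: [[-0.904, 0.152, 0.4], [0.139, 0.988, -0.063], [-0.405, -0.002, -0.914]]
ft_force: [-13.6, 4.7, 15.7]
opening: 0.0004
grasp_force: 10.0
```

```bash
python3 st.py; python3 - <<'E'
from h import *
R=PT(24); a=tool_at(.041,-.050,.072); b=tool_at(.041,.050,.072)
plan(a,R,2)
plan(b,R,4,frm=(a,R)); plan(tool_at(.041,.05,.035),R,3,frm=(b,R))
E
```

```text
bay xyz mm [ 39.59 -50.05  14.9 ] F bay [-5.1  2.6 20.5] tq [1.61 3.4  0.55] t 17.9833 q [  -1.7   13.9  -30.5    7.8  -22.1 -103.6] open 0.00035560682704935983
rows 2 shift [0.0013, -0.0, -0.0285] turn [-0.06, -0.05, -0.03] | from [0.6391, -0.2287, 0.1317]
rows 4 shift [0.0, 0.025, -0.0] turn [0.0, 0.0, 0.0] | from [0.6138, -0.2248, 0.1828]
rows 3 shift [-0.0009, -0.0, 0.0123] turn [0.0, 0.0, 0.0] | from [0.6289, -0.1259, 0.1828]
```

Request:
{"name": "carry_out", "arguments": {
  "deltas": [
    [0.0013,0,-0.0285,0,0,0,0],
    [0.0013,0,-0.0285,0,0,0,0],
    [0,0.025,0,0,0,0,0],
    [0,0.025,0,0,0,0,0],
    [0,0.025,0,0,0,0,0],
    [0,0.025,0,0,0,0,0],
    [0,0,0,0,0,0,0],
    [-0.0009,0,0.0123,0,0,0,0],
    [-0.0009,0,0.0123,0,0,0,0],
    [0,0,0,0,0,0,0]
  ]
}}

```text
time_s: 18.82
ee_pos: [0.6411, -0.1279, 0.1576]
tool_rot: [[-0.905, 0.152, 0.398], [0.138, 0.988, -0.063], [-0.403, -0.002, -0.915]]
ft_force: [-0.8, -0.7, 0.5]
opening: 0.0008
grasp_force: 0.0
```

```bash
python3 st.py
```

```text
bay xyz mm [40.12 49.95 43.94] F bay [-0.4 -0.8  0.7] tq [ 0.17  1.41 -0.01] t 18.8167 q [   9.2    9.5  -36.3   19.1  -22.7 -124.2] open 0.0008025441927047279
```

Request:
{"name": "carry_out", "arguments": {
  "deltas": [
    [-0.0003,0,0.004,0,0,0,0],
    [-0.0003,0,0.004,0,0,0,0],
    [-0.0002,0,0.003,0,0,0,0],
    [0,0,0.003,0,0,0,0],
    [0,0,0,0,0,0,0]
  ]
}}

```text
time_s: 19.23
ee_pos: [0.6482, -0.129, 0.1474]
tool_rot: [[-0.903, 0.152, 0.401], [0.138, 0.988, -0.063], [-0.406, -0.002, -0.914]]
ft_force: [0.9, -0.0, -0.0]
opening: 0.0006
grasp_force: 0.0
```

Request:
{"name": "carry_out", "arguments": {
  "deltas": [
    [-0.0001,0,0.002,0,0,0,0],
    [-0.0001,0,0.002,0,0,0,0],
    [0,0,0,0,0,0,0]
  ]
}}

```text
time_s: 19.48
ee_pos: [0.6501, -0.1291, 0.144]
tool_rot: [[-0.903, 0.152, 0.401], [0.138, 0.988, -0.063], [-0.406, -0.001, -0.914]]
ft_force: [0.6, 0.5, -0.0]
opening: 0.0005
grasp_force: 0.0
```

Request:
{"name": "carry_out", "arguments": {
  "deltas": [
    [-0.0001,0,0.002,0,0,0,0],
    [-0.0001,0,0.002,0,0,0,0],
    [0,0,0,0,0,0,0]
  ]
}}

```text
time_s: 19.73
ee_pos: [0.6519, -0.1293, 0.1403]
tool_rot: [[-0.903, 0.152, 0.401], [0.138, 0.988, -0.063], [-0.406, -0.002, -0.914]]
ft_force: [0.1, -0.3, -0.0]
opening: 0.0002
grasp_force: 0.0
```

```bash
python3 st.py
```

```text
bay xyz mm [41.55 50.13 23.57] F bay [ 0.1 -0.3 -0.1] tq [0.17 1.34 0.  ] t 19.7333 q [   8.5   11.6  -37.1   21.3  -19.6 -126. ] open 0.00016753747402279632
```

Request:
{"name": "carry_out", "arguments": {
  "deltas": [
    [-0.0001,0,0.002,0,0,0,0],
    [-0.0001,0,0.002,0,0,0,0],
    [0,0,0,0,0,0,0]
  ]
}}

```text
time_s: 19.98
ee_pos: [0.6537, -0.1296, 0.1367]
tool_rot: [[-0.903, 0.152, 0.401], [0.138, 0.988, -0.063], [-0.406, -0.002, -0.914]]
ft_force: [0.1, 0.3, 0.0]
opening: 0.0001
grasp_force: 0.0
```

Request:
{"name": "carry_out", "arguments": {
  "deltas": [
    [-0.0001,0,0.0015,0,0,0,0],
    [0,0,0,0,0,0,0]
  ]
}}

```text
time_s: 20.15
ee_pos: [0.6544, -0.1297, 0.1355]
tool_rot: [[-0.903, 0.152, 0.401], [0.138, 0.988, -0.063], [-0.406, -0.001, -0.914]]
ft_force: [-0.5, 0.3, -0.4]
opening: 0.0002
grasp_force: 0.0
```

Request:
{"name": "carry_out", "arguments": {
  "deltas": [
    [-0.0001,0,0.0012,0,0,0,0],
    [0,0,0,0,0,0,0]
  ]
}}

```text
time_s: 20.32
ee_pos: [0.655, -0.1298, 0.1346]
tool_rot: [[-0.903, 0.152, 0.401], [0.138, 0.988, -0.063], [-0.406, -0.001, -0.914]]
ft_force: [-0.1, 0.5, -0.4]
opening: 0.0007
grasp_force: 0.0
```

Request:
{"name": "carry_out", "arguments": {
  "deltas": [
    [-0.0001,0,0.001,0,0,0,0],
    [0,0,0,0,0,0,0]
  ]
}}

```text
time_s: 20.48
ee_pos: [0.6555, -0.1299, 0.1338]
tool_rot: [[-0.903, 0.152, 0.401], [0.138, 0.988, -0.063], [-0.406, -0.001, -0.914]]
ft_force: [0.2, -0.0, 0.4]
opening: 0.0001
grasp_force: 0.0
```

```bash
python3 st.py
```

```text
bay xyz mm [41.68 50.09 16.08] F bay [0.3 0.  0.2] tq [ 0.18  1.31 -0.06] t 20.4833 q [   8.3   12.3  -37.5   22.3  -18.5 -126.8] open 5.1678142184199245e-05
```

Request:
{"name": "carry_out", "arguments": {
  "deltas": [
    [-0.0001,0,0.001,0,0,0,0],
    [0,0,0,0,0,0,0]
  ]
}}

```text
time_s: 20.65
ee_pos: [0.656, -0.13, 0.1332]
tool_rot: [[-0.903, 0.152, 0.401], [0.138, 0.988, -0.063], [-0.406, -0.002, -0.914]]
ft_force: [-2.6, 1.2, 3.1]
opening: 0.0005
grasp_force: 2.1
```

Request:
{"name": "carry_out", "arguments": {
  "deltas": [
    [-0.0001,0,0.001,0,0,0,0],
    [0,0,0,0,0,0,0]
  ]
}}

```text
time_s: 20.82
ee_pos: [0.6562, -0.13, 0.133]
tool_rot: [[-0.903, 0.152, 0.402], [0.138, 0.988, -0.063], [-0.407, -0.002, -0.914]]
ft_force: [-8.9, 3.2, 10.1]
opening: 0.0004
grasp_force: 6.7
```

Request:
{"name": "carry_out", "arguments": {
  "deltas": [
    [-0.0001,0,0.001,0,0,0,0],
    [0,0,0,0,0,0,0]
  ]
}}

```text
time_s: 20.98
ee_pos: [0.6564, -0.1301, 0.1329]
tool_rot: [[-0.903, 0.152, 0.402], [0.138, 0.988, -0.063], [-0.407, -0.002, -0.913]]
ft_force: [-16.0, 5.8, 18.7]
opening: 0.0007
grasp_force: 12.0
```

```bash
python3 st.py
```

```text
bay xyz mm [42.08 50.04 14.88] F bay [-6.   3.3 24.4] tq [1.81 4.06 0.52] t 20.9833 q [   8.2   12.5  -37.6   22.6  -18.2 -127.1] open 0.0007077639237360032
```

```bash
python3 - <<'E'
from h import *
R=PT(24);R2=PT(21); a=tool_at(.042,.050,.060); b=tool_at(-.043,.050,.060)
plan(a,R,2)
plan(b,R2,4,frm=(a,R)); plan(tool_at(-.043,.05,.017),R2,3,frm=(b,R2))
E
```

```text
rows 2 shift [0.0016, -0.0001, -0.0225] turn [-0.06, 0.02, -0.02] | from [0.6564, -0.1301, 0.1329]
rows 4 shift [0.0212, 0.0, 0.0019] turn [0.0, 0.75, 0.0] | from [0.6353, -0.1269, 0.1727]
rows 3 shift [-0.0017, 0.0, 0.0142] turn [0.0, 0.0, 0.0] | from [0.5611, -0.1156, 0.1328]
```

Request:
{"name": "carry_out", "arguments": {
  "deltas": [
    [0.0016,0,-0.0225,0,0,0,0],
    [0.0016,0,-0.0225,0,0,0,0],
    [0.0212,0,0.0019,0,0.75,0,0],
    [0.0212,0,0.0019,0,0.75,0,0],
    [0.0212,0,0.0019,0,0.75,0,0],
    [0.0212,0,0.0019,0,0.75,0,0],
    [0,0,0,0,0,0,0],
    [-0.0018,0,0.0142,0,0,0,0],
    [-0.0017,0,0.0142,0,0,0,0],
    [0,0,0,0,0,0,0]
  ]
}}

```text
time_s: 21.82
ee_pos: [0.5749, -0.1176, 0.1041]
tool_rot: [[-0.924, 0.152, 0.351], [0.141, 0.988, -0.056], [-0.356, -0.002, -0.935]]
ft_force: [-0.6, -1.0, 0.2]
opening: 0.0006
grasp_force: 0.0
```

Request:
{"name": "carry_out", "arguments": {
  "deltas": [
    [-0.0005,0,0.004,0,0,0,0],
    [-0.0005,0,0.004,0,0,0,0],
    [-0.0003,0,0.003,0,0,0,0],
    [0,0,0,0,0,0,0],
    [0,0,0,0,0,0,0]
  ]
}}

```text
time_s: 22.23
ee_pos: [0.5799, -0.1185, 0.0962]
tool_rot: [[-0.923, 0.152, 0.353], [0.141, 0.988, -0.056], [-0.358, -0.002, -0.934]]
ft_force: [0.2, 0.4, -0.2]
opening: 0.0007
grasp_force: 0.0
```

```bash
python3 st.py
```

```text
bay xyz mm [-43.42  50.    18.73] F bay [ 0.1  0.4 -0.2] tq [0.12 1.17 0.03] t 22.2333 q [   9.5    9.5  -47.9   27.7  -14.1 -134.1] open 0.0006543293163332475
```

Request:
{"name": "carry_out", "arguments": {
  "deltas": [
    [-0.0002,0,0.002,0,0,0,0],
    [0,0,0,0,0,0,0]
  ]
}}

```text
time_s: 22.4
ee_pos: [0.581, -0.1184, 0.0943]
tool_rot: [[-0.923, 0.152, 0.354], [0.141, 0.988, -0.056], [-0.358, -0.001, -0.934]]
ft_force: [-1.2, 1.0, 0.6]
opening: 0.0005
grasp_force: 0.0
```

Request:
{"name": "carry_out", "arguments": {
  "deltas": [
    [-0.0001,0,0.001,0,0,0,0],
    [0,0,0,0,0,0,0]
  ]
}}

```text
time_s: 22.57
ee_pos: [0.5814, -0.1186, 0.0939]
tool_rot: [[-0.923, 0.152, 0.354], [0.141, 0.988, -0.056], [-0.358, -0.001, -0.934]]
ft_force: [-3.7, 1.8, 7.0]
opening: 0.0007
grasp_force: 4.0
```

Request:
{"name": "carry_out", "arguments": {
  "deltas": [
    [-0.0001,0,0.001,0,0,0,0],
    [0,0,0,0,0,0,0]
  ]
}}

```text
time_s: 22.73
ee_pos: [0.5816, -0.1186, 0.0936]
tool_rot: [[-0.923, 0.152, 0.355], [0.141, 0.988, -0.056], [-0.359, -0.001, -0.933]]
ft_force: [-12.5, 4.9, 15.3]
opening: 0.0006
grasp_force: 10.0
```

```bash
python3 st.py
```

```text
bay xyz mm [-43.17  50.11  15.73] F bay [-4.4  3.  19.7] tq [1.51 3.25 0.4 ] t 22.7333 q [   9.2    9.8  -48.4   29.   -13.3 -135.1] open 0.000602395845851452
```

Request:
{"name": "carry_out", "arguments": {
  "deltas": [
    [0,0,-0.01,0,0,0,0],
    [0,0,-0.03,0,0,0,0],
    [0,0,-0.04,0,0,0,0],
    [0,-0.015,-0.04,0,0,0,0],
    [0,-0.02,-0.03,0,-1.7,0,0],
    [0,-0.015,0,0,-1.7,0,0],
    [0,0,0,0,-1.7,0,0],
    [0,0,0,0,-1.7,0,0],
    [0,0,0,0,0,0,0],
    [0,0,0,0,0,0,0]
  ]
}}

```text
time_s: 23.57
ee_pos: [0.5209, -0.1595, 0.2317]
tool_rot: [[-0.875, 0.152, 0.46], [0.134, 0.988, -0.072], [-0.465, -0.002, -0.885]]
ft_force: [-0.3, 0.9, 0.2]
opening: 0.0007
grasp_force: 0.0
```

```bash
python3 st.py; python3 - <<'E'
from h import *
s=monitor.sense(); p=imaging.capture("wrist"); W=wcam(s,p); cv2.imwrite("pics/w6.png",p["pixels"])
print("orange",blobs(p,(5,130,110),(19,255,255),(0,0,512,384),4)[0])
for z in(10,):
    print("clip pred (x-,y-),(x-,y+),(x+,y-),(x+,y+)",proj(p,W,BAY["p"]+np.array([(-30,-73.5,z),(-30,73.5,z),(30,-73.5,z),(30,73.5,z)])/1e3@BR().T).round(0).tolist())
pr=proj(p,W,BAY["p"]+np.array([(-42,-52,14),(-42,52,14),(42,-52,14),(42,52,14)])/1e3@BR().T); print("spots pred",pr.round(1).tolist())
g=cv2.cvtColor(p["pixels"],cv2.COLOR_BGR2GRAY)
for u,v in pr.astype(int):
    q=g[v-16:v+16,u-14:u+14]; m=((q>95)&(q<190)).astype(np.uint8); n,l,st,c=cv2.connectedComponentsWithStats(m)
    print([(tuple((c[i]+[u-14,v-16]).round(1)),int(st[i,4])) for i in range(1,n) if st[i,4]>40])
E
```

```text
bay xyz mm [-25.84   0.55 162.87] F bay [-0.3  0.9  0.3] tq [ 0.17  1.44 -0.02] t 23.5667 q [   8.7   -8.1  -44.3   17.3  -28.2 -120.8] open 0.0007187846140947883
orange [(array([332.9, 167.9]), np.int32(112)), (array([174.6, 168.5]), np.int32(116)), (array([241., 210.]), np.int32(5)), (array([178.9, 227.6]), np.int32(102)), (array([263. , 221.5]), np.int32(4)), (array([328.6, 227.5]), np.int32(97)), (array([263. , 230.5]), np.int32(6)), (array([436.1, 277.8]), np.int32(28)), (array([267.6, 304.1]), np.int32(48)), (array([238.2, 303.7]), np.int32(32))]
clip pred (x-,y-),(x-,y+),(x+,y-),(x+,y+) [[173.0, 171.0], [331.0, 171.0], [178.0, 230.0], [326.0, 230.0]]
spots pred [[194.9, 159.0], [308.8, 158.9], [199.4, 242.5], [304.7, 242.4]]
[((np.float64(194.7), np.float64(149.9)), 349)]
[((np.float64(308.3), np.float64(149.4)), 352)]
[((np.float64(200.1), np.float64(239.8)), 144)]
[((np.float64(305.1), np.float64(240.1)), 148)]
```

All four clip noses show full and symmetric over the flange, and the corner heights are coplanar. I hand the job in.

```bash
python3 -c "
from h import *
print(finish_job())"
```

```text
the job is handed in; nothing more can be done
None
```

The cover sits home in the tilted bay with all four clips snapped over its edge, and I handed the job in at about 24 s; the clips at the two upper corners clicked together, and I pressed with the tool tilted 4–7° off square to keep clear of a joint limit.

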